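Release the charger's dust door and eject the battery pack

ROBOT

A 7-joint arm with a two-finger parallel gripper is mounted at the origin on a cart in front of the work surface, level with it; the furniture and walls round the work are solid. World frame = base frame: x ahead of the robot, y to its left, z up, the work surface at z = 0. Lengths are in m, angles in rad, forces in N, time in s.
With the tool pointing down it reaches from about 0.4 to 0.85 m from the base axis. Payload 10.4 kg.
Tool frame: the origin (TCP) lies midway between the tips of the shut fingers; the grasp point (between the pads) lies 19 mm behind it; z points along the fingers, y is the line along which they close (so a half turn about z gives the same grasp; the last joint's range is limited). The gripper opens to 87 mm and grips with 3 to 60 N. Pads are 19 mm wide; open, the fingers measure 117 mm over their backs; the gripper's body (75 mm by 190 mm) begins 51 mm behind the grasp point.
Start: joints at [-1.279, 0.332, -0.065, 1.46, 0.022, 1.35, -0.088], TCP at [0.194, 0.594, 0.223] pointing down, gripper open.
Joint ranges: [-2.6, 2.6], [-0.5, 2.12], [-1.47, 1.34], [0.16, 2.42], [-1.27, 4.41], [0.06, 2.06], [-2.6, 2.6]. Speed limits (rad/s): [2.22, 2.22, 2.79, 2.79, 3.14, 3.14, 3.14].

INTERFACE

Orientations are given as a unit quaternion [x, y, z, w].
In Python, from bench import r gives the robot as it stands.
- The arm moves only by the tool apply_moves, never from a script. Its argument "steps" is a list of rows, each a list of 7 numbers: the turn, a rotation vector about the tool's x, y, z in rad, then the shift along the tool's x, y, z in mm, then the opening, from -1 (shut) to 1 (fully open). In form: [[ax, ay, az, x, y, z, claw], ...]. A call has 1 to 20 rows; each row is the pose to reach, as a shift and turn from the pose commanded when the call began, along the tool's axes at that moment; what a row does not reach only later rows make up. A row lasts 1/12 s, in which the tool goes at most 41.7 mm and 7.16 degrees, less where a joint would pass 70% of its speed; a pose out of reach is approached as far as the arm can. A call with a gripper value outside its range is refused whole. The fingers move at their own pace and stop on an object; "force" is the grip in N (left out, the last holds). Time passes only in rows, so rows that repeat a pose let the fingers close. It gives the time, the measured TCP pose, the force, the opening and the grip force at its end, in the units of the state.
- r.read_state(): the state, without advancing time (a new reading comes with each control period).
- r.camera(name): name is "scene" or "side" or "wrist"; returns a dict with "pixels" (480x640x3 uint8, red, green, blue), "z_map" (480x640 float32, m along the optical axis (not along the pixel's ray), 0 where there is no reading), "fovy" (degrees; the focal length in pixels is half the picture's height over the tangent of half this angle, whatever the lens; pixels are square), "cx", "cy" (the principal point, pixels), "k1" (the pictures are not rectified: a ray, as slopes to the right and down, at radius r is drawn at 1 + k1 r^2 times it, then the intrinsics apply), "position" and "orientation" of the camera in the world. Camera axes: x right, y down, z forward; pixel columns grow to the right and rows downward; lengths in m; the calibration is good to about 2 mm. A picture is of the moment at which its call begins.
- r.close_job(): hands the job in; it is judged then, once.
The state is a dict: "time": time; "joint_positions": joint angles; "joint_vel": joint speeds; "joint_torque": joint torques, N m; "ee_pos": TCP position; "eef_rot": TCP orientation; "ft_force": force on the tool from outside, world axes, zero at the start; "torque": the same for the moment, N m; "width": finger opening in m; "grip_force": force on a finger pad.
Only numpy, scipy, OpenCV 4.12 (cv2) and the standard library are available. Lean on these libraries where they do the work, as an engineer would, in place of code of your own. Each camera call takes 0.05 s, during which the arm holds its last target. There are 200 camera calls.

TASK

The edge trimmer's battery pack is charged. Slide the charger's orange thumb latch sideways so that its dust door springs fully open, then push the red ejector knob all the way in so that the pack slides out of the bay on to the open door, and leave it there. Leave the other things on the bench where they are.

Things in the scene. Friction and masses are not known exactly. Their poses are not given: they have to be found in the camera images.
- charger: Bench charger screwed to the bench: grey case with black top, 92 x 150 x 64 mm (x, y, z), on a steel plate with two ears 130 mm over all in x. Origin: centre of its underside, on the bench; z up. The bay runs along its y axis, 43 mm wide and 31 mm high, floor 20 mm above the bench; its mouth, shut by the door, is the +y end face (y = 75 mm); the ejector rod comes out of the -y end face. Nothing but the latch stands more than 3 mm above the case's flat top.
- latch_tab (a point): Middle of the orange ribbed thumb tab on the charger's top near the door, 12 mm in x (the way it slides), 19 mm in y, standing 14 mm proud of the case's top; this point is 8.5 mm above the case's top (72.5 mm above the bench). Shut, it stands at charger x = 0, y = 59 mm. The tab sits on a foot 26 mm long in x and 3 mm high. Its steel hook reaches past the door's upper edge and holds the door shut.
- latch (a joint): Travel of the thumb latch, m: 0 shut, 0.018 end of travel, along charger +x (away from the robot side). A spring of up to 2.5 N draws it back; the door is released from about 0.013.
- door (a joint): Angle of the black dust door, rad: 0 shut and upright, 1.57 fully open. It is 56 mm wide, 43 mm high, 6 mm thick, hinged on its lower edge at the bay's floor; once released its spring swings it outward and down (to charger +y) in about half a second until it lies level as an apron for the pack, and holds it there. While it is shut it blocks the pack.
- door_edge (a point): Middle of the door's free edge: 62 mm above the bench when shut; out at charger y = 119 mm and about 15 mm above the bench when fully open.
- ejector_knob (a point): Centre of the outer face of the red ejector knob, 30 mm across and 12 mm thick, on a steel rod along charger y, 34.5 mm above the bench. Before pushing it lies at charger y = -149 mm.
- ejector (a joint): Travel of the ejector rod, m: 0 out, 0.045 fully in (a hard stop), along charger +y. It needs about 3 N and stays where it is left; it drives the pack ahead of it.
- pack: Loose battery pack, blue with a black front end, 40 x 95 x 28 mm (x, y, z), 0.16 kg. Origin: centre of its underside; its y axis lies along the charger's. Seated it is at charger y = 25.5 mm, wholly inside the bay; ejected at about 70 mm.
- glue_tin: Loose bystander: dark open tin, 88 mm across, 45 mm high; origin centre of its underside.
- tape: Loose bystander: roll of yellowish tape lying flat, 96 mm across, 25 mm high; origin centre of its underside.
- mug: Loose bystander: steel mug, 79 mm across (108 mm with its handle), 78 mm high; origin centre of its underside.
- eyelet_press: Fixed bystander, always at the same place right of the work: green hand lever press, 237 x 164 mm on plan (x, y) and 365 mm tall, not used here; origin about the centre of its underside. Keep the gripper and arm clear of it on the way.

How it is judged:
On the way, in this order (a step that is already met when the one before it is completed fails the run):
1. the dust door has sprung fully open (value of joint door above 1.4 rad), for 0.2 s.
2. the ejector has been pushed in and the pack has come out (value of joint ejector above 0.04 m and y of pack in the frame of charger above 0.064 m), for 0.2 s.
At the end, for the whole second after the job is handed in: The door stands open (over 1.4 rad), the ejector is in by more than 40 of its 45 mm, and the pack lies still and level in the bay's mouth and on the door: its origin 64 to 95 mm along the charger's y axis, not fallen off, within 0.15 rad of the bay's direction (all of step 2 and value of joint door above 1.4 rad and y of pack in the frame of charger below 0.095 m and z of pack in the frame of charger above 0.015 m and angle between pack's own z axis and vertical below 0.12 rad and angle between the y axis of pack and the y axis of charger, either way round below 0.15 rad and linear speed of pack below 0.01 m/s); the robot touches nothing.
It fails at once if a bystander (glue tin, tape, mug) is moved by more than 30 mm (distance of any of glue_tin, tape, mug from where it was at the start of the episode above 0.03 m).
It also fails if it takes over 51 s, if anything falls off the work surface, if the arm or the gripper's body presses on something with over 40 N, if the wrist force passes 120 N, or if a joint passes its speed limit or range.

## Working session

There is one attempt and no reset: what is moved stays moved. The work goes in short steps, Python scripts to look and compute and a tool call to move; the robot and the scene stay as the last step left them, time stands still between calls to the robot, and variables do not carry over. Pictures are saved under pics/ and viewed, at most 10 in all, crops included, and the job is handed in when it is done.

Besides the shell and the picture viewer there is one more tool, called after "Call:" as name([rows], argument=value, ...), one row to a line, values as JSON. apply_moves: Moves the arm, as the interface text tells. Its arguments: {"type":"object","properties":{"steps":{"type":"array","items":{"type":"array","items":{"type":"number"}}},"force":{"type":"number"}},"required":["steps"]}

```bash
ls; mkdir -p pics
cat > h.py <<'E'
import numpy as np, cv2
from scipy.spatial.transform import Rotation as R
from bench import r
def cam(n):
    c=r.camera(n); c['f']=240/np.tan(np.radians(c['fovy'])/2); c['Rm']=R.from_quat(c['orientation']).as_matrix(); return c
def rays(c,u,v):
    K=np.array([[c['f'],0,c['cx']],[0,c['f'],c['cy']],[0,0,1]])
    p=cv2.undistortPoints(np.stack([np.ravel(u),np.ravel(v)],1).astype(float)[:,None],K,np.array([c['k1'],0,0,0.]))[:,0]
    return np.c_[p,np.ones(len(p))]
def pts(c,u,v):
    z=c['z_map'][np.ravel(v).astype(int),np.ravel(u).astype(int)]
    return (rays(c,u,v)*z[:,None])@c['Rm'].T+c['position']
def plane(c,u,v,h):
    d=rays(c,u,v)@c['Rm'].T; p=np.array(c['position'])
    return p+d*((h-p[2])/d[:,2])[:,None]
E
python3 - <<'E'
from h import *
for n in("scene","side"):
    c=cam(n); cv2.imwrite(f'pics/{n}1.png',c['pixels'][:,:,::-1]); print(n,c['position'],c['orientation'],c['fovy'],c['k1'])
print(r.read_state())
E
```

```text
pics
scene [ 0.15652278 -0.39730564  0.88827968] [ 0.89177275 -0.2783698   0.11109728 -0.33898231] 47.005262315778616 0.024888338517662333
side [0.13278865 1.08628269 0.50124056] [-0.18971573  0.80633701 -0.54366679  0.13511102] 47.467893931333315 -0.056817793516805416
{'time': 0.1, 'joint_positions': array([-1.27860565,  0.33281334, -0.0647332 ,  1.46084384,  0.02160742,
        1.34988823, -0.08851979]), 'joint_vel': array([ 0.00067103, -0.00040933, -0.00025752,  0.00038207, -0.00194513,
       -0.00111454,  0.00212761]), 'joint_torque': array([ 1.16446648e-03, -6.24546719e+01,  2.44647008e-02, -3.90717888e+01,
       -6.13628235e-02,  3.68329010e-02,  4.27395685e-05]), 'ee_pos': array([0.19339244, 0.59397144, 0.22183711]), 'eef_rot': array([ 1.56730369e-01,  9.87641229e-01, -6.24195480e-04, -7.26513965e-05]), 'ft_force': array([ 1.11733834,  0.5365914 , -0.41781267]), 'torque': array([-8.94066117e-05,  7.38536771e-04,  3.50030200e-02]), 'grip_force': 0.0, 'width': 0.08713791701569668}
```

View pics/scene1.png

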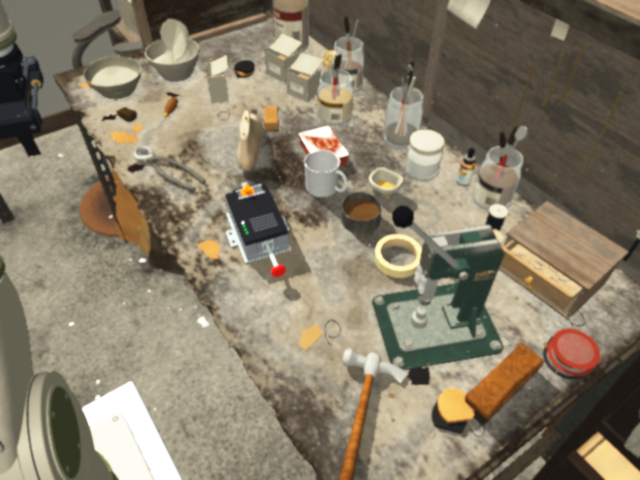

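View pics/side1.png

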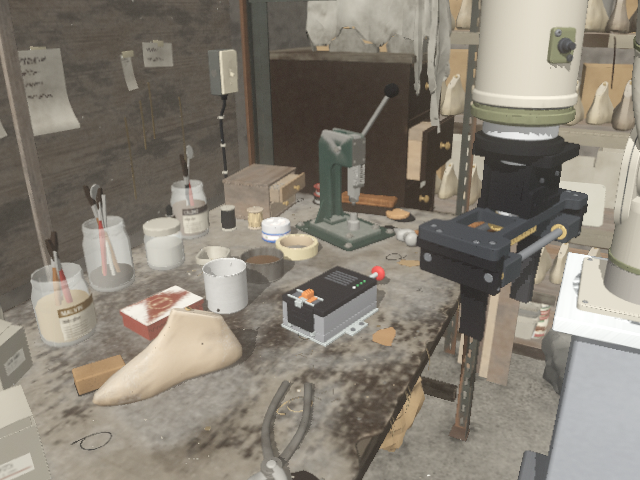

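The scene view shows the charger at about (258,222), its latch at (247,189) and its red knob at (278,270). The mug (322,175), tin (362,210) and tape (399,255) are on its far side. The side view shows the latch at (305,296) and the knob at (377,272), with the near side free.

```bash
cat >> h.py <<'E'
def blob(c,box,kind):
    hsv=cv2.cvtColor(c['pixels'],cv2.COLOR_RGB2HSV); h,s,v=[hsv[...,i].astype(int) for i in range(3)]
    if kind=='red': m=((h<5)|(h>172))&(s>170)&(v>110)
    if kind=='orange': m=(h>=6)&(h<22)&(s>170)&(v>150)
    if kind=='top': m=(v<75)
    k=np.zeros(m.shape,bool); x0,y0,x1,y1=box; k[y0:y1,x0:x1]=1; m=(m&k).astype(np.uint8)
    n,l,st,ce=cv2.connectedComponentsWithStats(m); i=1+np.argmax(st[1:,4]); return l==i
E
python3 - <<'E'
from h import *
B={'scene':dict(red=(262,255,295,285),orange=(232,178,262,200),top=(215,180,300,262)),'side':dict(red=(365,260,390,288),orange=(288,283,328,306),top=(275,262,385,330))}
S={}
for n in B:
    c=cam(n)
    for k,b in B[n].items():
        m=blob(c,b,k); v,u=np.nonzero(m); p=pts(c,u+0.,v+0.)
        print(n,k,len(u),(u.mean().round(1),v.mean().round(1)),'med',np.median(p,0).round(4),'lo',np.percentile(p,3,axis=0).round(4),'hi',np.percentile(p,97,axis=0).round(4))
        S[n,k]=(np.array(c['position']),(rays(c,[u.mean()],[v.mean()])@c['Rm'].T)[0])
        if k=='top':
            q=p[abs(p[:,2]-.064)<.006]; q=plane(c,u,v,.064)[abs(p[:,2]-.064)<.006]
            print(len(q),cv2.minAreaRect(q[:,:2].astype(np.float32)*1000))
for k in('red','orange'):
    (a,d),(b,e)=S['scene',k],S['side',k]
    t=np.linalg.lstsq(np.c_[d,-e],b-a,rcond=None)[0]; print(k,a+d*t[0],b+e*t[1])
E
```

```text
scene red 126 (np.float64(278.0), np.float64(270.7)) med [0.4713 0.1906 0.0397] lo [0.4595 0.1867 0.0244] hi [0.4838 0.1995 0.0493]
scene orange 68 (np.float64(247.2), np.float64(190.6)) med [0.5176 0.3874 0.0721] lo [0.5076 0.3801 0.0633] hi [0.5324 0.401  0.0801]
scene top 1892 (np.float64(257.4), np.float64(212.6)) med [0.5037 0.3349 0.0635] lo [ 0.4533  0.2567 -0.001 ] hi [0.6176 0.4591 0.0666]
1676 ((504.317626953125, 330.3321533203125), (156.38900756835938, 91.09553527832031), 76.78145599365234)Traceback (most recent call last):
  File "<stdin>", line 7, in <module>
  File "h.py", line 22, in blob
    n,l,st,ce=cv2.connectedComponentsWithStats(m); i=1+np.argmax(st[1:,4]); return l==i
                                                       ~~~~~~~~~^^^^^^^^^^
    return _wrapfunc(a, 'argmax', axis=axis, out=out, **kwds)
    return bound(*args, **kwds)
ValueError: attempt to get argmax of an empty sequence
```

```bash
cat >> h.py <<'E'
C=np.array([.5043,.3303,0]); YAW=np.radians(-13.2); RC=R.from_euler('z',YAW).as_matrix()
def to(x,y,z):  # charger mm -> tool-frame move from the present pose, tool y along charger y, pointing down
    s=r.read_state(); T=R.from_quat(s['eef_rot'])
    w=C+RC@np.array([x,y,z])/1000; t=np.c_[-RC[:,0],RC[:,1],[0,0,-1]]
    print('rot',(T.inv()*R.from_matrix(t)).as_rotvec().round(4),'shift',(T.inv().apply(w-s['ee_pos'])*1000).round(1),'now',(RC.T@(s['ee_pos']-C)*1000).round(1),'F',(RC.T@s['ft_force']).round(1))
E
python3 - <<'E'
from h import *
to(-34,56,150);to(-34,56,69)
E
```

```text
rot [-0.0008 -0.     -0.0844] shift [-338.7 -101.6   72.2] now [-362.9  185.8  222.1] F [-0.8  0.7 -0.4]
rot [-0.0008 -0.     -0.0844] shift [-338.7 -101.5  153.2] now [-362.9  185.8  222.1] F [-0.8  0.7 -0.4]
```

Call:
apply_moves([
  [0,0,-0.084,-35,-10,8,-1],
  [0,0,-0.084,-70,-20,15,-1],
  [0,0,-0.084,-105,-30,22,-1],
  [0,0,-0.084,-140,-40,30,-1],
  [0,0,-0.084,-175,-50,38,-1],
  [0,0,-0.084,-210,-60,45,-1],
  [0,0,-0.084,-245,-72,52,-1],
  [0,0,-0.084,-280,-85,60,-1],
  [0,0,-0.084,-310,-95,68,-1],
  [0,0,-0.084,-339,-102,72,-1],
  [0,0,-0.084,-339,-102,72,-1],
  [0,0,-0.084,-339,-102,72,-1],
  [0,0,-0.084,-339,-102,72,-1],
  [0,0,-0.084,-339,-102,72,-1],
])

```text
time: 1.37
ee_pos: [0.483, 0.3937, 0.1507]
eef_rot: [0.114, 0.993, 0.0, -0.0]
ft_force: [0.3, 0.5, 0.2]
width: 0.0035
grip_force: 0.0
```

Run:
```python
from h import *
to(-34,56,70)
c=cam('wrist'); cv2.imwrite('pics/w2.png',c['pixels'][:,:,::-1])
m=blob(c,(0,0,640,480),'orange'); v,u=np.nonzero(m); p=pts(c,u,v); q=(p-C)@RC*1000
print(len(u),u.mean(),v.mean(),np.percentile(q,[3,50,97],axis=0).round(1))
```

```text
rot [ 0.0006 -0.0006  0.0017] shift [-1.2 -0.9 80.7] now [-35.2  56.9 150.7] F [0.2 0.5 0.2]
190 318.17894736842106 303.37894736842105 [[-44.   55.   66.2]
 [ -5.   57.   76.5]
 [ 12.   64.8 160. ]]
```

View pics/w2.png

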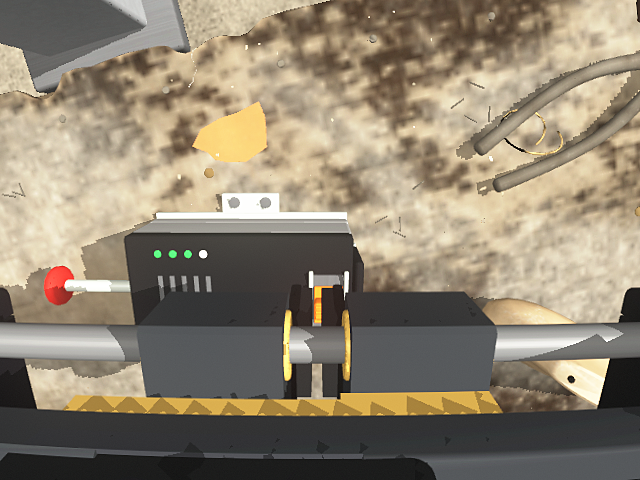

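The wrist view shows the fingers at (320,300), in line with the orange tab between them. The red knob is at (58,285). Next I descend and push the tab.

Call:
apply_moves([
  [0,0,0,0,0,30,-1],
  [0,0,0,0,0,60,-1],
  [0,0,0,0,0,80,-1],
  [0,0,0,0,0,80,-1],
  [0,0,0,-8,-1,80,-1],
  [0,0,0,-15,-1,80,-1],
  [0,0,0,-20,-1,80,-1],
  [0,0,0,-24,-1,80,-1],
  [0,0,0,-28,-1,80,-1],
  [0,0,0,-31,-1,80,-1],
  [0,0,0,-34,-1,80,-1],
  [0,0,0,-36,-1,80,-1],
  [0,0,0,-36,-1,80,-1],
  [0,0,0,-36,-1,80,-1],
])

```text
time: 2.58
ee_pos: [0.5181, 0.3837, 0.0707]
eef_rot: [0.115, 0.993, 0.0, -0.001]
ft_force: [-6.5, 0.6, 3.8]
width: 0.0005
grip_force: 2.9
```

Run:
```python
from h import *
to(-34,56,70)
c=cam('side'); cv2.imwrite('pics/s3.png',cv2.resize(c['pixels'][180:380,200:460,::-1],None,fx=2,fy=2))
```

```text
rot [-0.     -0.0017  0.0004] shift [35.3  0.8  0.7] now [ 1.3 55.2 70.7] F [-6.5 -0.9  3.8]
```

View pics/s3.png

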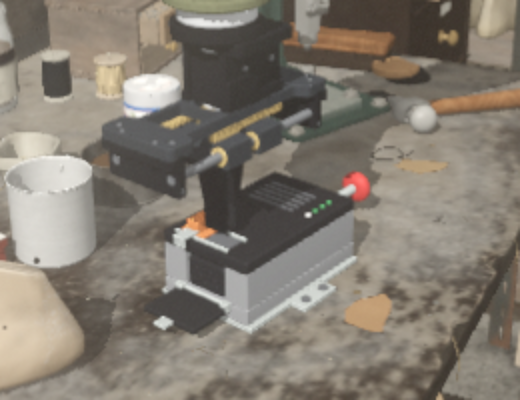

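The crop shows the door lying flat as an apron at (185,310), with the latch pushed over. I back off, lift and go behind the knob.

Call:
apply_moves([
  [0,0,0,20,0,0,-1],
  [0,0,0,34,0,-10,-1],
  [0,0,0,34,0,-45,-1],
  [0,0,0,30,-20,-70,-1],
  [0,0,0,25,-55,-70,-1],
  [0,0,0,15,-93,-70,-1],
  [0,0,0,5,-132,-70,-1],
  [0,0,0,0,-170,-70,-1],
  [0,0,0,0,-208,-70,-1],
  [0,0,0,0,-240,-70,-1],
  [0,0,0,0,-240,-70,-1],
  [0,0,0,0,-240,-70,-1],
])

```text
time: 3.63
ee_pos: [0.4645, 0.1474, 0.1409]
eef_rot: [0.117, 0.993, 0.0, 0.0]
ft_force: [0.4, 0.7, 0.2]
width: 0.0003
grip_force: 0.0
```

Run:
```python
from h import *
to(0,-184,23)
c=cam('side'); m=blob(c,(365,260,395,288),'red'); v,u=np.nonzero(m); q=(pts(c,u,v)-C)@RC*1000
print(len(u),np.percentile(q,[3,50,97],axis=0).round(1))
c=cam('scene'); m=blob(c,(262,255,295,285),'red'); v,u=np.nonzero(m); q=(pts(c,u,v)-C)@RC*1000
print(len(u),np.percentile(q,[3,50,97],axis=0).round(1))
```

```text
rot [ 0.0004  0.0007 -0.0042] shift [  3.1   3.1 117.9] now [   3.  -187.1  140.9] F [0.2 0.8 0.2]Traceback (most recent call last):
  File "<stdin>", line 3, in <module>
  File "h.py", line 22, in blob
    n,l,st,ce=cv2.connectedComponentsWithStats(m); i=1+np.argmax(st[1:,4]); return l==i
                                                       ~~~~~~~~~^^^^^^^^^^
    return _wrapfunc(a, 'argmax', axis=axis, out=out, **kwds)
    return bound(*args, **kwds)
ValueError: attempt to get argmax of an empty sequence
```

Call:
apply_moves([
  [0,0,0,3,0,35,-1],
  [0,0,0,3,0,70,-1],
  [0,0,0,3,0,100,-1],
  [0,0,0,3,0,118,-1],
  [0,0,0,3,0,118,-1],
  [0,0,0,3,8,118,-1],
  [0,0,0,3,14,118,-1],
  [0,0,0,3,19,118,-1],
  [0,0,0,3,23,118,-1],
  [0,0,0,3,27,118,-1],
  [0,0,0,3,31,118,-1],
  [0,0,0,3,35,118,-1],
  [0,0,0,3,35,118,-1],
])

```text
time: 4.77
ee_pos: [0.4695, 0.1847, 0.0228]
eef_rot: [0.115, 0.993, 0.0, 0.0]
ft_force: [0.0, -0.2, 0.4]
width: 0.0006
grip_force: 0.4
```

Run:
```python
from h import *
to(0,-119,23)
c=cam('side'); cv2.imwrite('pics/s4.png',cv2.resize(c['pixels'][180:380,200:460,::-1],None,fx=2,fy=2))
```

```text
rot [ 0.0001  0.0003 -0.0002] shift [-0.6 30.7 -0.2] now [  -0.6 -149.7   22.8] F [ 0.1 -0.2  0.4]
```

View pics/s4.png

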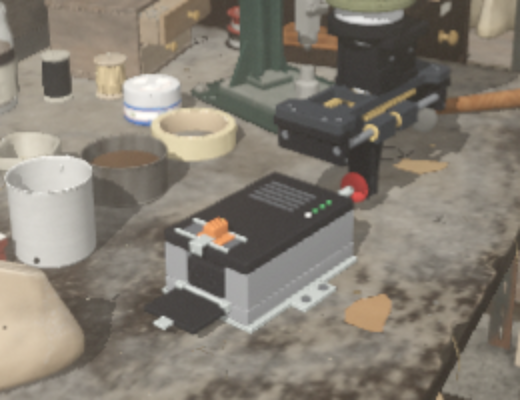

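The finger stands right at the knob at (360,185), the door is open and nothing else has shifted. I push on.

Call:
apply_moves([
  [0,0,0,0,4,0,-1],
  [0,0,0,0,8,0,-1],
  [0,0,0,0,12,0,-1],
  [0,0,0,0,16,0,-1],
  [0,0,0,0,20,0,-1],
  [0,0,0,0,24,0,-1],
  [0,0,0,0,27,0,-1],
  [0,0,0,0,30,0,-1],
  [0,0,0,0,30,0,-1],
])

```text
time: 5.57
ee_pos: [0.4764, 0.2144, 0.0226]
eef_rot: [0.115, 0.993, 0.0, 0.0]
ft_force: [-0.1, -1.5, 0.8]
width: 0.0005
grip_force: 0.6
```

Run:
```python
from h import *
to(0,-119,23)
c=cam('side'); cv2.imwrite('pics/s5.png',cv2.resize(c['pixels'][180:380,200:460,::-1],None,fx=2,fy=2))
```

```text
rot [0.0007 0.0003 0.0002] shift [-0.7  0.3 -0.4] now [  -0.7 -119.3   22.6] F [ 0.2 -1.5  0.8]
```

View pics/s5.png

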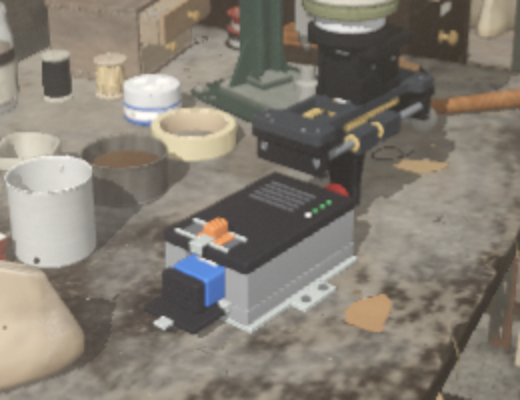

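The pack is now partly out on the door at (195,282). No stop has been felt yet, so I creep on.

Call:
apply_moves([
  [0,0,0,0,2,0,-1],
  [0,0,0,0,4,0,-1],
  [0,0,0,0,5,0,-1],
  [0,0,0,0,5,0,-1],
])

```text
time: 5.95
ee_pos: [0.4772, 0.2185, 0.0225]
eef_rot: [0.115, 0.993, -0.0, -0.0]
ft_force: [-0.1, -2.5, 0.2]
width: 0.0005
grip_force: 1.4
```

Call:
apply_moves([
  [0,0,0,0,1,0,-1],
  [0,0,0,0,2,0,-1],
  [0,0,0,0,3,0,-1],
  [0,0,0,0,3,0,-1],
])

```text
time: 6.28
ee_pos: [0.4779, 0.2215, 0.0225]
eef_rot: [0.115, 0.993, 0.0, -0.0]
ft_force: [-0.8, -2.4, 1.1]
width: 0.0002
grip_force: 1.6
```

Run:
```python
from h import *
to(0,-113,23)
c=cam('side'); hsv=cv2.cvtColor(c['pixels'],cv2.COLOR_RGB2HSV)
v,u=np.mgrid[290:350,270:330]; q=(pts(c,u.ravel(),v.ravel())-C)@RC*1000
k=(abs(q[:,0])<22)&(q[:,2]>28)&(q[:,2]<52)&(q[:,1]>78)
print(k.sum(),np.percentile(q[k],[3,50,90,97],axis=0).round(1))
```

```text
rot [ 0.0001 -0.0001 -0.0003] shift [-0.8 -1.  -0.5] now [  -0.8 -112.    22.5] F [-0.2 -2.5  1.1]
681 [[-19.9  79.7  29.3]
 [ -8.  104.6  46.7]
 [ 13.4 117.9  50.2]
 [ 17.7 118.6  51. ]]
```

The pack's front face is at about 117.5 mm, which puts its origin near 70 mm. I give it a last nudge to find the stop.

Call:
apply_moves([
  [0,0,0,0,1,0,-1],
  [0,0,0,0,2,0,-1],
  [0,0,0,0,2,0,-1],
])

```text
time: 6.58
ee_pos: [0.4784, 0.2234, 0.0225]
eef_rot: [0.115, 0.993, 0.0, -0.0]
ft_force: [-0.1, -2.5, 1.3]
width: 0.0003
grip_force: 1.7
```

Call:
apply_moves([
  [0,0,0,0,1,0,-1],
  [0,0,0,0,2,0,-1],
  [0,0,0,0,2,0,-1],
])

```text
time: 6.83
ee_pos: [0.4788, 0.2254, 0.0225]
eef_rot: [0.115, 0.993, 0.0, -0.0]
ft_force: [-1.2, -2.1, 1.0]
width: 0.001
grip_force: 1.6
```

Run:
```python
from h import *
to(0,-113,23)
c=cam('side')
v,u=np.mgrid[290:350,270:330]; q=(pts(c,u.ravel(),v.ravel())-C)@RC*1000
k=(abs(q[:,0])<22)&(q[:,2]>28)&(q[:,2]<52)&(q[:,1]>78)
print(k.sum(),np.percentile(q[k],[3,50,90,97],axis=0).round(1))
```

```text
rot [ 0.0002 -0.0001 -0.0002] shift [-0.8 -5.1 -0.5] now [  -0.8 -107.9   22.5] F [-0.7 -2.3  1. ]
742 [[-19.9  79.6  29.5]
 [ -8.1 107.1  47.2]
 [ 13.5 121.9  50.4]
 [ 17.9 122.8  51.2]]
```

Run:
```python
from h import *
c=cam('scene'); cv2.imwrite('pics/c6.png',cv2.resize(c['pixels'][160:310,190:350,::-1],None,fx=4,fy=4,interpolation=2))
try:
    m=blob(c,(255,235,300,290),'red'); v,u=np.nonzero(m); q=(pts(c,u,v)-C)@RC*1000; print(len(u),np.percentile(q,[3,50,97],axis=0).round(1))
except Exception as e: print(e)
def ext(c,z0,z1,x1):
    v,u=np.mgrid[150:400,150:450]; q=(pts(c,u.ravel(),v.ravel())-C)@RC*1000
    k=(q[:,2]>z0)&(q[:,2]<z1)&(abs(q[:,0])<x1)&(q[:,1]>-90)&(q[:,1]<130); print(k.sum(),np.percentile(q[k],[1,99],axis=0).round(1))
ext(c,60,67,42)
s=cam('side'); ext(s,60,67,42); ext(s,9,20,20)
```

```text
attempt to get argmax of an empty sequence
376 [[-41.9 -70.8  60.4]
 [-13.4  75.3  66.7]]
1631 [[-41.6 -66.9  60.9]
 [ 41.4  82.   67. ]]
116 [[-19.6  81.7  14.5]
 [ 18.8 129.3  20. ]]
```

View pics/c6.png

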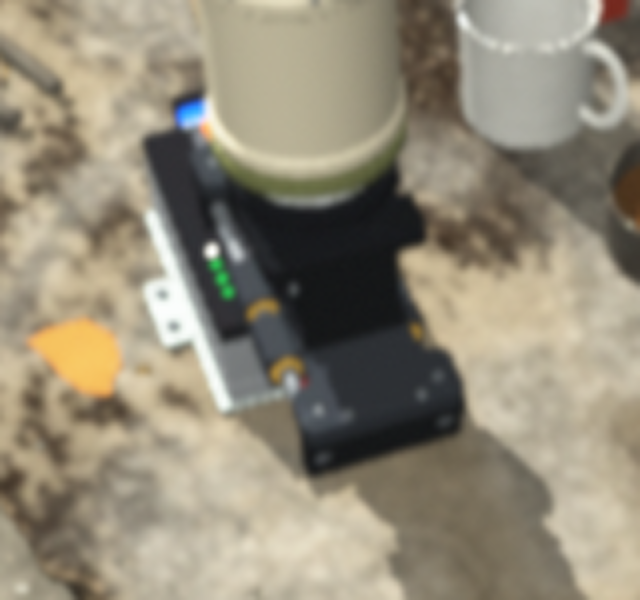

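The crop shows the gripper hiding the knob and the blue pack out at (190,110). The case's end faces read about 4–5 mm too far +y in my frame, so the pack is near 69–70 mm. I give one more small nudge toward the stop.

Call:
apply_moves([
  [0,0,0,0,1,0,-1],
  [0,0,0,0,2,0,-1],
  [0,0,0,0,2,0,-1],
])

```text
time: 7.23
ee_pos: [0.479, 0.2257, 0.0224]
eef_rot: [0.116, 0.993, -0.001, -0.001]
ft_force: [-4.4, -8.5, 4.9]
width: 0.0005
grip_force: 4.9
```

The force has risen to about 9 N and the motion has stopped, so this is the hard stop. I back away.

Call:
apply_moves([
  [0,0,0,0,-8,0,-1],
  [0,0,0,0,-25,0,-1],
  [0,0,0,0,-50,0,-1],
  [0,0,0,0,-70,-20,-1],
  [0,0,0,0,-80,-55,-1],
  [0,0,0,0,-80,-95,-1],
  [0,0,0,0,-80,-130,-1],
  [0,0,0,0,-80,-130,-1],
  [0,0,0,0,-80,-130,-1],
])

```text
time: 7.98
ee_pos: [0.4625, 0.1503, 0.155]
eef_rot: [0.115, 0.993, 0.002, 0.002]
ft_force: [-0.4, -0.1, 0.5]
width: 0.0004
grip_force: 0.0
```

Run:
```python
from h import *
c=cam('side'); cv2.imwrite('pics/s7.png',cv2.resize(c['pixels'][180:380,200:460,::-1],None,fx=2,fy=2))
c=cam('scene')
m=blob(c,(240,235,300,290),'red'); v,u=np.nonzero(m); q=(pts(c,u,v)-C)@RC*1000; print(len(u),np.percentile(q,[3,50,97],axis=0).round(1))
```

```text
95 [[ -37.7 -268.3   27.8]
 [  -3.3  -99.2   42.6]
 [   5.3  -93.3  254.7]]
```

View pics/s7.png

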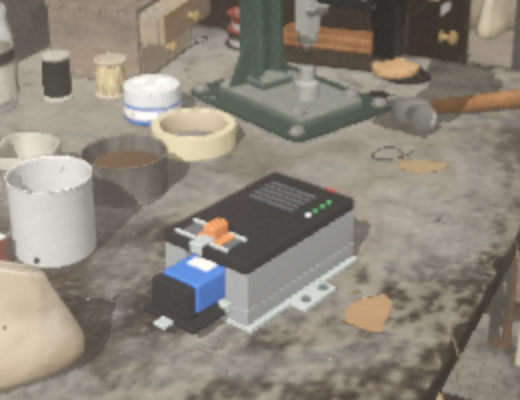

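The pack lies straight and level on the open door at (190,285), the knob is in, and the mug, tin and tape have not moved. The knob went in about 45 mm (from −144 to −99 mm in my frame), so I hand the job in.

```bash
python3 -c "
from bench import r
print(r.close_job())"
```

```text
the job is handed in; nothing more can be done
None
```

The job is handed in, verdict not shown: the door sprang open, the ejector was pushed to its hard stop, and the pack lies straight on the open door with the bystanders where they were.

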